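# Sift the hazelnuts out of the walnuts

## Task

Take the steel sieve by its red grip, carry it steadily over the middle of the white baking tin, bring it to rest there just above the rim, and then shake it side to side until both hazelnuts have dropped through into the tin. The walnuts must stay in the sieve; then set the sieve down upright on the bare worktop beside the tin and let go.

Things in the scene. Friction and masses are not known exactly. Their poses are not given: they have to be found in the camera images.
- sieve: Steel sieve basket 136 x 136 mm, walls 46 mm high, 0.35 kg, handle arched over it along x. Origin: centre of underside, z up. Its floor: a closed shallow V channel 29 mm wide (edges 3 mm above its middle) along x through the middle; on each side of it two open slots, 22 mm wide, full length along x, parted by a 4 mm wire.
- sieve_grip (a point): Centre of the sieve's red grip block, 115 mm straight above the sieve's origin, same axes. Block with flat sides: 66 mm long (x), 18 mm thick (y), 26 mm high; pinch it from above across its thickness (fingers closing along y), with about 40 N. Handle rods leave its ends along x.
- baking_tin: White enamel baking tin with blue rim, an open box 200 mm (x) by 260 mm (y), 42 mm high, walls and floor 4 mm, 0.9 kg, standing on the worktop. Origin at the centre of its underside, z up. Long side is y.
- hazelnut_1: Dark brown hazelnut, a ball 16 mm across, at the start in the channel of the sieve. It stays there while the sieve is carried level at an easy pace (0.15 m/s); brisk strokes along the sieve's y (about 70 mm end to end at a mean of about 0.25 m/s or more, several back and forth) throw it over the channel's edge and through a slot. Origin at its centre; its axes mean nothing.
- hazelnut_2: Second hazelnut, the same as the first. Origin at its centre; its axes mean nothing.
- walnut_1: Light brown walnut, a ball 34 mm across, at the start in the sieve on a slot, too large to pass through. Origin at its centre; its axes mean nothing.
- walnut_2: Second walnut, the same as the first. Origin at its centre; its axes mean nothing.
Not all that is in view belongs to the job. What is shaped like the walnut_2 but turquoise is not meant.

How it is judged:
By the outcome, as a careful person would: the job done as asked, in the order asked, and still so for the second after the job is handed in, with the robot touching nothing.
It also fails if it takes over 53 s, if anything falls off the work surface, if the arm or the gripper's body presses on something with over 40 N, if the wrist force passes 120 N, or if a joint passes its speed limit or range.

## Robot

A 6-joint arm with a two-finger parallel gripper is mounted at the origin on a cart in front of the work surface, level with it; the furniture and walls round the work are solid. World frame = base frame: x ahead of the robot, y to its left, z up, the work surface at z = 0. Lengths are in m, angles in degrees, forces in N, time in s.
With the tool pointing down it reaches from about 0.375 to 0.825 m from the base axis. Payload 5.5 kg.
Tool frame: the origin (TCP) lies on the centre line of the jaws, within the pads' length; the fingertips stand 25 mm ahead of it and the grasp point (between the pads) lies 6 mm ahead of it; z points along the fingers, y is the line along which they close (so a half turn about z gives the same grasp; the last joint's range is limited). The gripper opens to 85 mm and grips with 20 to 120 N. Pads are 22 mm wide; open, the fingers measure 114 mm over their backs; the gripper's body (76 mm by 85 mm) begins 54 mm behind the grasp point. The pads swing forward as they close: fully open they stand 13 mm farther back than shut.
Start: joints at [-71.276, 17.962, -2.699, 69.339, 0, 90], TCP at [0.193, -0.568, 0.256] pointing down, gripper open.
Joint ranges: [-152.73, 152.73], [-39.44, 99.34], [-58.76, 71.6], [-118.89, 123.64], [-81.53, 83.1], [-180, 180]. Speed limits (degrees/s): [136.94, 136.94, 172.46, 180, 180, 180].

## Interface

Orientations are given as [roll, pitch, yaw] about the fixed x, y, z axes, in that order (R = Rz(yaw) Ry(pitch) Rx(roll)).
In Python, from workcell import * gives the robot as it stands.
- The arm moves only by the shell command python3 -m jog 'ROWS' [FORCE]. ROWS is JSON, a list of rows, each an object of numbers: "gripper": the closure, from 0 (fully open) to 1 (shut); "dx", "dy", "dz": the shift along the tool's x, y, z scaled (see below); "yaw": the turn about the tool's z scaled (see below). A call has 1 to 10 rows; each row is the pose to reach, as a shift and turn from the pose commanded when the call began, along the tool's axes at that moment; what a row does not reach only later rows make up. The controller multiplies each number of a shift by 200 mm and each number of a turn by 90 degrees. A row lasts 1/8 s, in which the tool goes at most 62.5 mm and 10.7 degrees, less where a joint would pass 70% of its speed; a pose out of reach is approached as far as the arm can. A call with a number of a shift or a turn outside -1 to 1 is refused whole. A call with a gripper value outside its range is refused whole. The fingers move at their own pace and stop on an object; FORCE is the grip in N (left out, the last holds). Time passes only in rows, so rows that repeat a pose let the fingers close. It gives the time, the measured TCP pose, the force, the opening and the grip force at its end, in the units of the state.
- observe(): the state, without advancing time (a new reading comes with each control period).
- read_camera(name): name is "scene" or "top" or "wrist"; returns the picture (420x560x3 uint8, blue, green, red); there is no depth.
- camera_info(name): a dict with "intrinsics" (3x3 intrinsics, pixels), "rvec" (rotation vector, rad) and "tvec" (3), from world to camera coordinates, as OpenCV has them; the wrist camera has in their place "T_tool_cam" (4x4, takes a point from camera to tool coordinates, whose origin is the TCP and whose axes are the flange's). Camera axes: x right, y down, z forward; pixel columns grow to the right and rows downward; lengths in m; the calibration is good to about 2 mm. A picture is of the moment at which its call begins: read the wrist's pose just before it. camera_info takes no time and is no camera call.
- sign_off(): hands the job in; it is judged then, once.
Trained networks look in the newest picture that a camera, given by its name, has taken for a name from the list of things; names that differ only in an ending like _2 or _b are one class to them, and where a whole thing is asked for, a point or a joint stands for the part that bears it (a point fixed in the world has none). Each returns a list of dicts, best first, with "score" (0 to 1); they miss things now and then, are a little off and sometimes report something else, mostly with a low value. They report only what shows in the picture. A call takes as long as a camera call. They do not tell look-alikes from the thing itself.
- spot_in(camera, target): "extent" ([left, top, width, height] in pixels, round what is visible of it).
- trace(camera, target): "mask" (420x560 bool, what is visible of it) and "extent" ([left, top, width, height] in pixels, round what is visible of it).
- landmark_of(camera, target): "at" ([row, column] in pixels: a listed point, or the origin of a listed thing).
The state is a dict: "time": time; "joint_pos": joint angles; "dq": joint speeds; "joint_efforts": joint torques, N m; "ee_pos": TCP position; "tcp_rot": TCP orientation; "force": force on the tool from outside, world axes, zero at the start; "ft_torque": the same for the moment, N m; "gripper_width": opening from 0.0 (shut) to 1.0 (fully open); "finger_force": force on a finger pad.
Only numpy, scipy, OpenCV 4.12 (cv2) and the standard library are available. Lean on these libraries where they do the work, as an engineer would, in place of code of your own. Each camera call takes 0.05 s, during which the arm holds its last target. There are 200 camera calls.

## Working session

There is one attempt and no reset: what is moved stays moved. The work goes in short steps, Python scripts to look and compute and a shell command to move; the robot and the scene stay as the last step left them, time stands still between calls to the robot, and variables do not carry over. Pictures are saved under pics/ and viewed, at most 11 in all, crops included, and the job is handed in when it is done.

```bash
mkdir -p pics
cat > h.py <<'E'
from workcell import *
import numpy as np, cv2
def ray(cam,rc):
    i=camera_info(cam);K=np.array(i["intrinsics"]);R=cv2.Rodrigues(np.array(i["rvec"],float))[0];t=np.array(i["tvec"],float).ravel()
    d=R.T@np.linalg.solve(K,[rc[1],rc[0],1.]);return -R.T@t,d
def atz(cam,rc,z):
    o,d=ray(cam,rc);return o+d*(z-o[2])/d[2]
def tri(a,b):
    A=np.zeros((3,3));v=np.zeros(3)
    for o,d in(a,b):
        d=d/np.linalg.norm(d);P=np.eye(3)-np.outer(d,d);A+=P;v+=P@o
    return np.linalg.solve(A,v)
E
python3 - <<'E'
from h import *
np.set_printoptions(precision=4,suppress=True)
ims=[]
for c in("scene","top"):
    im=read_camera(c);cv2.imwrite(f"pics/{c}.png",im)
    print(c,ray(c,(210,280)))
    for t in("sieve","sieve_grip","baking_tin","hazelnut_1","walnut_1"):
        for l in landmark_of(c,t)[:4]:
            z=dict(sieve=0,sieve_grip=.115,baking_tin=0,hazelnut_1=.012,walnut_1=.02)[t]
            print(t,l["score"],l["at"],atz(c,l["at"],z))
s=observe();print(s)
E
```

```text
scene (array([0.0088, 0.5956, 0.6913]), array([ 0.4766, -0.6488, -0.594 ]))
sieve 0.67 [305.1, 229.6] [0.4655 0.1296 0.    ]
sieve_grip 0.98 [257.9, 224.9] [0.466  0.1306 0.115 ]
baking_tin 0.88 [210.9, 338.0] [ 0.454  -0.2348  0.    ]
hazelnut_1 0.64 [293.0, 218.6] [0.4934 0.1268 0.012 ]
hazelnut_1 0.44 [306.9, 247.3] [0.4291 0.1226 0.012 ]
walnut_1 0.8 [298.4, 204.5] [0.4992 0.157  0.02  ]
walnut_1 0.5 [296.7, 255.9] [0.4272 0.1001 0.02  ]
walnut_1 0.46 [245.8, 257.0] [ 0.5129 -0.0117  0.02  ]
top (array([ 0.3252, -0.0897,  0.9486]), array([ 0.1783, -0.0099, -0.9839]))
sieve 0.69 [228.8, 172.6] [0.4617 0.1272 0.    ]
sieve_grip 0.9 [219.5, 160.2] [0.463  0.1242 0.115 ]
baking_tin 0.71 [228.6, 352.6] [ 0.4542 -0.2513  0.    ]
hazelnut_1 0.4 [246.5, 172.5] [0.4232 0.1239 0.012 ]
hazelnut_1 0.38 [217.1, 173.1] [0.4846 0.1239 0.012 ]
walnut_1 0.73 [244.0, 180.1] [0.4272 0.1066 0.02  ]
walnut_1 0.65 [202.7, 239.4] [ 0.5107 -0.0149  0.02  ]
walnut_1 0.55 [213.0, 158.3] [0.4924 0.1528 0.02  ]
{'time': 0.6, 'joint_pos': array([-71.2765,  17.9614,  -2.6982,  69.3405,   0.0006,  90.0006]), 'dq': array([-0.0198, -0.0141, -0.0453,  0.0148, -0.0462,  0.0335]), 'joint_efforts': array([  0.0007, -53.914 ,  33.9893,   0.002 ,   0.0001,  -0.    ]), 'ee_pos': array([ 0.1926, -0.5682,  0.2563]), 'tcp_rot': array([-179.9998,   -0.0006,   18.7229]), 'force': array([ 0.1649, -1.0744,  0.7151]), 'ft_torque': array([0.0052, 0.0166, 0.0333]), 'finger_force': 0.0, 'gripper_width': 1.0015816316067447}
```

View pics/scene.png

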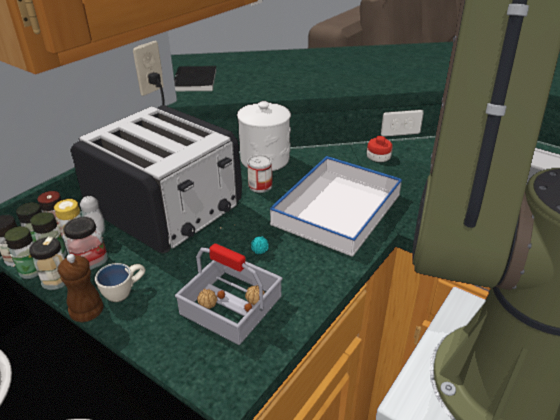

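View pics/top.png

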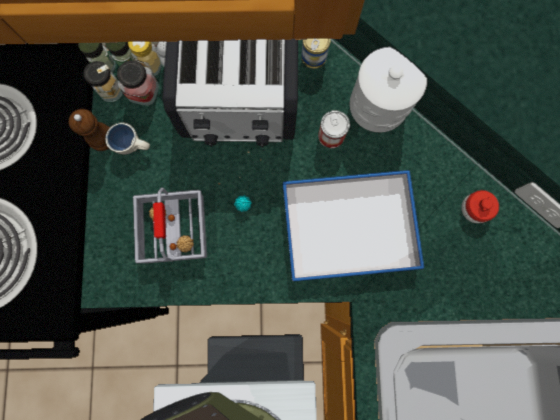

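The top view shows the sieve at px (170,228), its grip at (160,220), the tin at (352,226) and the turquoise decoy at (243,203). Walnuts and hazelnuts are visible in the sieve. Next I'll get the yaws and outlines.

Run:
```python
from h import *
np.set_printoptions(precision=4,suppress=True)
im=cv2.imread("pics/top.png");hsv=cv2.cvtColor(im,cv2.COLOR_BGR2HSV)
def rect(m,z,n):
    p=np.array([atz("top",(r,c),z)[:2] for r,c in np.argwhere(m)]).astype(np.float32)
    q=cv2.minAreaRect(p*1000);print(n,len(p),q);return q
m=np.zeros(im.shape[:2],bool);m[190:250,140:185]=1
red=m&((hsv[...,0]<6)|(hsv[...,0]>174))&(hsv[...,1]>200)&(hsv[...,2]>90)
rect(red,.122,"grip")
m[:]=0;m[165:290,275:430]=1
blue=m&(hsv[...,0]>100)&(hsv[...,0]<130)&(hsv[...,1]>110)&(hsv[...,2]>50)
rect(blue,.042,"tin")
for t,z in(("sieve_grip",.115),("sieve",0.046)):
    for k in trace("top",t)[:1]: rect(k["mask"],z,t)
print("grip tri",tri(ray("scene",(257.9,224.9)),ray("top",(219.5,160.2))))
for rc in((303,120),(303,200),(303,300),(240,85)): print(rc,atz("top",rc,0))
print("ball",tri(ray("scene",(245.8,257)),ray("top",(202.7,239.4))),atz("top",(203,243),.017))
print("toaster", atz("top",(140,200),0.0),atz("top",(95,300),0.15))
big=cv2.resize(im[180:275,125:215],None,fx=6,fy=6,interpolation=cv2.INTER_CUBIC);cv2.imwrite("pics/crop.png",big)
```

```text
grip 350 ((461.21630859375, 124.52860260009766), (64.55370330810547, 19.912837982177734), 4.0901007652282715)
tin 1422 ((458.05029296875, -243.07862854003906), (204.6986083984375, 265.0859069824219), 4.169358253479004)Traceback (most recent call last):
  File "<stdin>", line 14, in <module>
  File "<stdin>", line 5, in rect
  File "h.py", line 7, in atz
    o,d=ray(cam,rc);return o+d*(z-o[2])/d[2]
        ~~~^^^^^^^^
  File "h.py", line 4, in ray
    i=camera_info(cam);K=np.array(i["intrinsics"]);R=cv2.Rodrigues(np.array(i["rvec"],float))[0];t=np.array(i["tvec"],float).ravel()
ValueError: time passes only in moves, steps and waits
```

```bash
sed -i 's/^def ray/import functools\ncamera_info=functools.cache(camera_info)\ndef ray/' h.py
python3 - <<'E'
from h import *
np.set_printoptions(precision=4,suppress=True)
def rect(m,z,n):
    p=np.array([atz("top",(r,c),z)[:2] for r,c in np.argwhere(m)]).astype(np.float32)
    print(n,len(p),cv2.minAreaRect(p*1000))
for k in trace("top","sieve")[:1]: rect(k["mask"],.046,"sieve")
print("grip tri",tri(ray("scene",(257.9,224.9)),ray("top",(219.5,160.2))))
for rc in((303,120),(303,200),(303,300),(240,85)): print(rc,atz("top",rc,0))
print("ball",atz("top",(203,243),.017))
print("toaster", atz("top",(140,200),0.0),atz("top",(80,300),0.2))
im=cv2.imread("pics/top.png")
big=cv2.resize(im[180:275,125:215],None,fx=6,fy=6,interpolation=cv2.INTER_CUBIC);cv2.imwrite("pics/crop.png",big)
print(observe()["time"])
E
```

```text
sieve 3076 ((465.3343200683594, 123.52387237548828), (149.07090759277344, 144.64239501953125), 2.1151866912841797)
grip tri [0.4661 0.1267 0.1112]
(303, 120) [0.3114 0.2309 0.    ]
(303, 200) [0.3078 0.0682 0.    ]
(303, 300) [ 0.3032 -0.1359  0.    ]
(240, 85) [0.4419 0.3092 0.    ]
ball [ 0.5105 -0.0222  0.017 ]
toaster [0.6558 0.0717 0.    ] [ 0.6937 -0.1376  0.2   ]
0.7
```

View pics/crop.png

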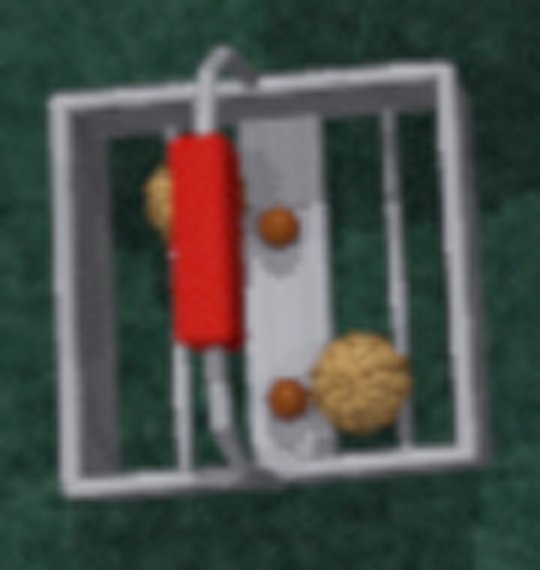

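```bash
python3 -m jog '[{"dx":0.2,"dy":-0.08,"yaw":0.08},{"dx":0.45,"dy":-0.165,"yaw":0.162},{"dx":0.7,"dy":-0.25,"yaw":0.162},{"dx":0.9,"dy":-0.33,"yaw":0.162},{"dx":0.9,"dy":-0.33,"yaw":0.162}]'
```

```text
$[0]: bad value
```

```bash
python3 -m jog '[{"gripper":0,"dx":0.2,"dy":-0.08,"dz":0,"yaw":0.08},{"gripper":0,"dx":0.45,"dy":-0.165,"dz":0,"yaw":0.162},{"gripper":0,"dx":0.7,"dy":-0.25,"dz":0,"yaw":0.162},{"gripper":0,"dx":0.9,"dy":-0.33,"dz":0,"yaw":0.162},{"gripper":0,"dx":0.9,"dy":-0.33,"dz":0,"yaw":0.162}]'
```

```text
time: 1.32
ee_pos: [0.3439, -0.4462, 0.2565]
tcp_rot: [-180.0, -0.0, 4.4]
force: [0.1, 0.1, 0.3]
gripper_width: 1.0
finger_force: 0.0
```

```bash
python3 -m jog '[{"gripper":0,"dx":0.1,"dy":-0.2,"dz":0,"yaw":0},{"gripper":0,"dx":0.2,"dy":-0.45,"dz":0,"yaw":0},{"gripper":0,"dx":0.3,"dy":-0.7,"dz":0,"yaw":0},{"gripper":0,"dx":0.4,"dy":-0.95,"dz":0,"yaw":0}]' && python3 -m jog '[{"gripper":0,"dx":0.1,"dy":-0.25,"dz":0,"yaw":0},{"gripper":0,"dx":0.2,"dy":-0.5,"dz":0,"yaw":0},{"gripper":0,"dx":0.3,"dy":-0.75,"dz":0,"yaw":0},{"gripper":0,"dx":0.4,"dy":-0.95,"dz":0,"yaw":0}]' && python3 -m jog '[{"gripper":0,"dx":0,"dy":-0.25,"dz":0,"yaw":0},{"gripper":0,"dx":0,"dy":-0.5,"dz":0,"yaw":0},{"gripper":0,"dx":0,"dy":-0.75,"dz":0,"yaw":0},{"gripper":0,"dx":0,"dy":-0.9,"dz":0,"yaw":0},{"gripper":0,"dx":0,"dy":-0.9,"dz":0,"yaw":0},{"gripper":0,"dx":0,"dy":-0.9,"dz":0,"yaw":0}]'
python3 - <<'E'
from h import *
from scipy.spatial.transform import Rotation as Ro
np.set_printoptions(precision=4,suppress=True)
s=observe();print(s["ee_pos"],s["tcp_rot"],s["time"])
im=read_camera("wrist");cv2.imwrite("pics/w1.png",im)
ci=camera_info("wrist");K=np.array(ci["intrinsics"]);T=np.array(ci["T_tool_cam"])
R=Ro.from_euler("xyz",s["tcp_rot"],degrees=True).as_matrix()
def w(rc,z):
    d=R@T[:3,:3]@np.linalg.solve(K,[rc[1],rc[0],1.]);o=R@T[:3,3]+s["ee_pos"];return o+d*(z-o[2])/d[2]
for l in landmark_of("wrist","sieve_grip")[:2]: print(l,w(l["at"],.115))
hsv=cv2.cvtColor(im,cv2.COLOR_BGR2HSV)
red=((hsv[...,0]<6)|(hsv[...,0]>174))&(hsv[...,1]>200)&(hsv[...,2]>90)
n,lab,st,_=cv2.connectedComponentsWithStats(red.astype(np.uint8));k=1+np.argmax(st[1:,4])
p=np.array([w((r,c),.128)[:2] for r,c in np.argwhere(lab==k)]).astype(np.float32)
print(st[k],cv2.minAreaRect(p*1000))
E
```

```text
time: 1.82
ee_pos: [0.4078, -0.2521, 0.2565]
tcp_rot: [180.0, -0.0, 4.1]
force: [0.6, -0.0, -0.4]
gripper_width: 1.002
finger_force: 0.0
time: 2.33
ee_pos: [0.4743, -0.0564, 0.2566]
tcp_rot: [180.0, -0.0, 4.1]
force: [-0.5, -0.3, 0.2]
gripper_width: 1.0
finger_force: 0.0
time: 3.08
ee_pos: [0.4675, 0.0741, 0.2562]
tcp_rot: [-177.7, 0.1, 7.6]
force: [-0.3, -0.6, 0.3]
gripper_width: 1.003
finger_force: 0.0
[0.4675 0.0741 0.2562] [-177.6932    0.0819    7.5775] 3.075
{'at': [205.5, 266.6], 'score': 0.26} [0.4592 0.0924 0.115 ]
[ 218  160   23   74 1499] ((465.459716796875, 124.89860534667969), (66.1257553100586, 18.35892677307129), 3.876999855041504)
```

View pics/w1.png

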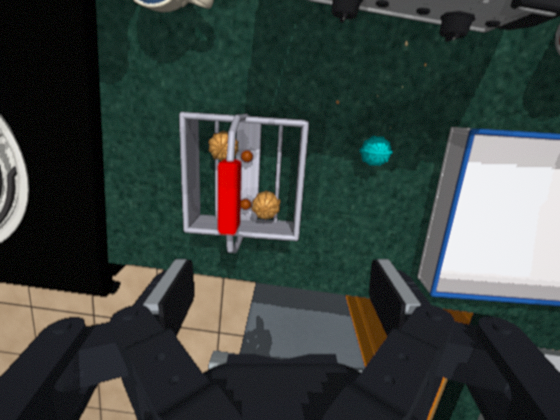

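Run:
```python
from h import *
s=observe();print(s)
```

```text
{'time': 3.175, 'joint_pos': array([  7.53204278,   4.38782359, -19.44713651,  66.24432088,
         2.32037073, 179.94270585]), 'dq': array([ 0.22602124, -0.15415263, -0.02309543,  0.00902063,  0.08810023,
       -0.00798816]), 'joint_efforts': array([ 1.01164067e-01, -3.84814954e+01,  3.35980976e+01,  1.08287824e-02,
        1.67501662e-01,  2.02739909e-05]), 'ee_pos': array([0.46741202, 0.07429469, 0.25625253]), 'tcp_rot': array([-1.77679551e+02,  7.69612704e-02,  7.58929000e+00]), 'force': array([-0.73887503, -0.68301699, -0.585693  ]), 'ft_torque': array([-0.0368453 ,  0.0257422 ,  0.00122459]), 'finger_force': 0.0, 'gripper_width': 1.0004833233316255}
```

Joint 6 is at its +180° limit, so I'll use the half-turned grasp.

```bash
python3 -m jog '[{"gripper":0,"dx":0,"dy":0,"dz":0,"yaw":-0.11},{"gripper":0,"dx":0,"dy":0,"dz":0,"yaw":-0.22},{"gripper":0,"dx":0,"dy":0,"dz":0,"yaw":-0.33},{"gripper":0,"dx":0,"dy":0,"dz":0,"yaw":-0.44},{"gripper":0,"dx":0,"dy":0,"dz":0,"yaw":-0.55},{"gripper":0,"dx":0,"dy":0,"dz":0,"yaw":-0.66},{"gripper":0,"dx":0,"dy":0,"dz":0,"yaw":-0.77},{"gripper":0,"dx":0,"dy":0,"dz":0,"yaw":-0.88},{"gripper":0,"dx":0,"dy":0,"dz":0,"yaw":-1},{"gripper":0,"dx":0,"dy":0,"dz":0,"yaw":-1}]' && python3 -m jog '[{"gripper":0,"dx":0,"dy":0,"dz":0,"yaw":-0.11},{"gripper":0,"dx":0,"dy":0,"dz":0,"yaw":-0.22},{"gripper":0,"dx":0,"dy":0,"dz":0,"yaw":-0.33},{"gripper":0,"dx":0,"dy":0,"dz":0,"yaw":-0.44},{"gripper":0,"dx":0,"dy":0,"dz":0,"yaw":-0.55},{"gripper":0,"dx":0,"dy":0,"dz":0,"yaw":-0.66},{"gripper":0,"dx":0,"dy":0,"dz":0,"yaw":-0.77},{"gripper":0,"dx":0,"dy":0,"dz":0,"yaw":-0.88},{"gripper":0,"dx":0,"dy":0,"dz":0,"yaw":-1},{"gripper":0,"dx":0,"dy":0,"dz":0,"yaw":-1}]'; python3 -c "
from h import *
s=observe();print(s['joint_pos'],s['ee_pos'],s['tcp_rot'])"
```

```text
time: 4.42
ee_pos: [0.4673, 0.0747, 0.2563]
tcp_rot: [-179.9, -2.3, 97.5]
force: [-0.6, 0.4, -0.7]
gripper_width: 0.995
finger_force: 0.0
time: 5.68
ee_pos: [0.4673, 0.075, 0.2563]
tcp_rot: [177.7, -0.1, -172.6]
force: [-0.3, 0.1, 0.7]
gripper_width: 1.004
finger_force: 0.0
[  7.60152139   4.38221149 -19.44603541  66.24420318   2.33768361
   0.21825578] [0.46732332 0.07495484 0.25631096] [ 1.77662609e+02 -8.13519663e-02 -1.72616553e+02]
```

```bash
cat >> h.py <<'E'
from scipy.spatial.transform import Rotation as Ro
def units(*targets):
    """tool-unit shifts from the present TCP to each world grasp-point target"""
    s=observe();R=Ro.from_euler("xyz",s["tcp_rot"],degrees=True).as_matrix()
    print("t",s["time"],"tcp",s["ee_pos"],"rot",s["tcp_rot"],"gp",s["ee_pos"]+.006*R[:,2])
    for t in targets: print(t,"->",np.round(R.T@(np.array(t)-.006*R[:,2]-s["ee_pos"])/.2,3))
E
python3 -c "
from h import *
units((.4645,.1252,.2),(.4645,.1252,.16),(.4645,.1252,.115))"
```

```text
t 5.675 tcp [0.46732332 0.07495484 0.25631096] rot [ 1.77662609e+02 -8.13519663e-02 -1.72616553e+02] gp [0.46728343 0.07519642 0.25031596]
(0.4645, 0.1252, 0.2) -> [-0.019  0.239  0.262]
(0.4645, 0.1252, 0.16) -> [-0.019  0.231  0.461]
(0.4645, 0.1252, 0.115) -> [-0.019  0.222  0.686]
```

```bash
python3 -m jog '[{"gripper":0,"dx":-0.01,"dy":0.12,"dz":0.05,"yaw":0.038},{"gripper":0,"dx":-0.019,"dy":0.239,"dz":0.1,"yaw":0.038},{"gripper":0,"dx":-0.019,"dy":0.239,"dz":0.2,"yaw":0.038},{"gripper":0,"dx":-0.019,"dy":0.239,"dz":0.26,"yaw":0.038},{"gripper":0,"dx":-0.019,"dy":0.239,"dz":0.26,"yaw":0.038},{"gripper":0,"dx":-0.019,"dy":0.239,"dz":0.26,"yaw":0.038}]'
python3 - <<'E'
from h import *
np.set_printoptions(precision=4,suppress=True)
s=observe();print(s["joint_pos"])
im=read_camera("wrist");cv2.imwrite("pics/w2.png",im)
ci=camera_info("wrist");K=np.array(ci["intrinsics"]);T=np.array(ci["T_tool_cam"])
R=Ro.from_euler("xyz",s["tcp_rot"],degrees=True).as_matrix()
def w(rc,z):
    d=R@T[:3,:3]@np.linalg.solve(K,[rc[1],rc[0],1.]);o=R@T[:3,3]+s["ee_pos"];return o+d*(z-o[2])/d[2]
hsv=cv2.cvtColor(im,cv2.COLOR_BGR2HSV)
red=((hsv[...,0]<6)|(hsv[...,0]>174))&(hsv[...,1]>200)&(hsv[...,2]>90)
n,lab,st,_=cv2.connectedComponentsWithStats(red.astype(np.uint8));k=1+np.argmax(st[1:,4])
p=np.array([w((r,c),.128)[:2] for r,c in np.argwhere(lab==k)]).astype(np.float32)
print(st[k],cv2.minAreaRect(p*1000))
units((.4645,.1252,.115))
E
```

```text
time: 6.42
ee_pos: [0.4647, 0.125, 0.2068]
tcp_rot: [177.7, -0.2, -175.8]
force: [-0.2, 0.5, -0.5]
gripper_width: 0.996
finger_force: 0.0
[ 13.5669   6.6443 -23.5602  59.5869   2.3354   9.4025]
[ 268  173   25   91 2063] ((460.8203125, 126.63615417480469), (66.6280517578125, 16.480165481567383), 3.3609158992767334)
t 6.475 tcp [0.4648 0.125  0.207 ] rot [ 177.6593   -0.1537 -175.8119] gp [0.4648 0.1252 0.201 ]
(0.4645, 0.1252, 0.115) -> [ 0.    -0.018  0.43 ]
```

View pics/w2.png

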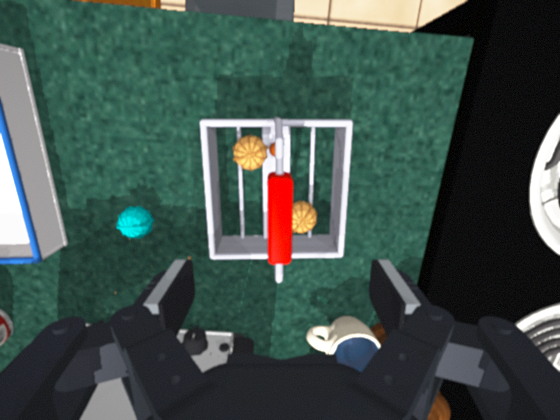

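```bash
python3 -m jog '[{"gripper":0,"dx":0.007,"dy":-0.003,"dz":0.1,"yaw":0},{"gripper":0,"dx":0.007,"dy":-0.007,"dz":0.2,"yaw":0},{"gripper":0,"dx":0.007,"dy":-0.012,"dz":0.3,"yaw":0},{"gripper":0,"dx":0.007,"dy":-0.015,"dz":0.38,"yaw":0},{"gripper":0,"dx":0.007,"dy":-0.015,"dz":0.43,"yaw":0},{"gripper":0,"dx":0.007,"dy":-0.015,"dz":0.43,"yaw":0}]' 40 && python3 -m jog '[{"gripper":1,"dx":0,"dy":0,"dz":0,"yaw":0},{"gripper":1,"dx":0,"dy":0,"dz":0,"yaw":0},{"gripper":1,"dx":0,"dy":0,"dz":0,"yaw":0},{"gripper":1,"dx":0,"dy":0,"dz":0,"yaw":0},{"gripper":1,"dx":0,"dy":0,"dz":0,"yaw":0},{"gripper":1,"dx":0,"dy":0,"dz":0,"yaw":0},{"gripper":1,"dx":0,"dy":0,"dz":0,"yaw":0},{"gripper":1,"dx":0,"dy":0,"dz":0,"yaw":0}]' 40
```

```text
time: 7.22
ee_pos: [0.4624, 0.1254, 0.1201]
tcp_rot: [177.7, -0.2, -175.8]
force: [-1.0, -0.6, 0.6]
gripper_width: 1.002
finger_force: 0.0
time: 8.22
ee_pos: [0.4629, 0.1253, 0.121]
tcp_rot: [177.7, -0.2, -175.7]
force: [-1.6, -0.9, 5.9]
gripper_width: 0.208
finger_force: 38.8
```

```bash
python3 -m jog '[{"gripper":1,"dx":0,"dy":0,"dz":-0.03,"yaw":0},{"gripper":1,"dx":0,"dy":0,"dz":-0.08,"yaw":0},{"gripper":1,"dx":0,"dy":0,"dz":-0.14,"yaw":0},{"gripper":1,"dx":0,"dy":0,"dz":-0.2,"yaw":0},{"gripper":1,"dx":0,"dy":0,"dz":-0.26,"yaw":0},{"gripper":1,"dx":0,"dy":0,"dz":-0.31,"yaw":0},{"gripper":1,"dx":0,"dy":0,"dz":-0.34,"yaw":0},{"gripper":1,"dx":0,"dy":0,"dz":-0.35,"yaw":0},{"gripper":1,"dx":0,"dy":0,"dz":-0.35,"yaw":0}]'
python3 - <<'E'
from h import *
np.set_printoptions(precision=4,suppress=True)
im=read_camera("scene");cv2.imwrite("pics/s2.png",cv2.resize(im[150:350,150:420],None,fx=2.9,fy=2.9,interpolation=cv2.INTER_CUBIC))
units((.457,-.243,.185),(.457,-.243,.168))
print(observe()["finger_force"],observe()["force"])
E
```

```text
time: 9.35
ee_pos: [0.4629, 0.1227, 0.19]
tcp_rot: [177.7, -0.2, -175.7]
force: [0.5, -0.3, -3.8]
gripper_width: 0.206
finger_force: 39.6
t 9.4 tcp [0.4628 0.1227 0.1899] rot [ 177.6744   -0.2438 -175.7263] gp [0.4628 0.1229 0.1839]
(0.457, -0.243, 0.185) -> [ 0.165 -1.821 -0.079]
(0.457, -0.243, 0.168) -> [ 0.165 -1.824  0.006]
39.563743472099304 [ 0.9982  0.3695 -4.6188]
```

View pics/s2.png

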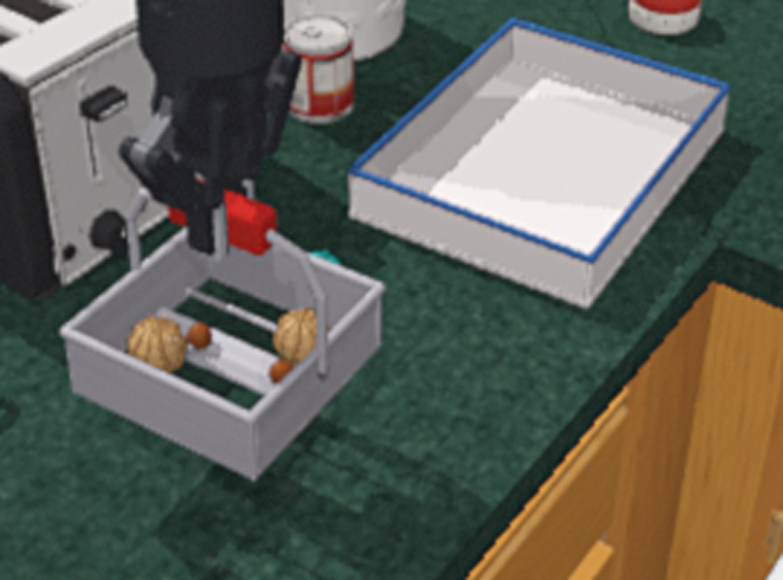

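```bash
python3 -m jog '[{"gripper":1,"dx":0,"dy":-0.02,"dz":0,"yaw":0},{"gripper":1,"dx":0.005,"dy":-0.06,"dz":0,"yaw":0},{"gripper":1,"dx":0.01,"dy":-0.12,"dz":-0.005,"yaw":0},{"gripper":1,"dx":0.018,"dy":-0.2,"dz":-0.008,"yaw":0},{"gripper":1,"dx":0.025,"dy":-0.28,"dz":-0.012,"yaw":0},{"gripper":1,"dx":0.032,"dy":-0.36,"dz":-0.015,"yaw":0},{"gripper":1,"dx":0.039,"dy":-0.44,"dz":-0.018,"yaw":0},{"gripper":1,"dx":0.046,"dy":-0.52,"dz":-0.022,"yaw":0},{"gripper":1,"dx":0.053,"dy":-0.6,"dz":-0.026,"yaw":0},{"gripper":1,"dx":0.06,"dy":-0.68,"dz":-0.03,"yaw":0}]' && python3 -m jog '[{"gripper":1,"dx":0.007,"dy":-0.08,"dz":-0.003,"yaw":0},{"gripper":1,"dx":0.014,"dy":-0.16,"dz":-0.006,"yaw":0},{"gripper":1,"dx":0.021,"dy":-0.24,"dz":-0.009,"yaw":0},{"gripper":1,"dx":0.028,"dy":-0.32,"dz":-0.012,"yaw":0},{"gripper":1,"dx":0.035,"dy":-0.4,"dz":-0.015,"yaw":0},{"gripper":1,"dx":0.042,"dy":-0.48,"dz":-0.018,"yaw":0},{"gripper":1,"dx":0.049,"dy":-0.56,"dz":-0.021,"yaw":0},{"gripper":1,"dx":0.056,"dy":-0.64,"dz":-0.024,"yaw":0},{"gripper":1,"dx":0.063,"dy":-0.72,"dz":-0.027,"yaw":0},{"gripper":1,"dx":0.07,"dy":-0.8,"dz":-0.03,"yaw":0}]' && python3 -m jog '[{"gripper":1,"dx":0.007,"dy":-0.08,"dz":0,"yaw":0},{"gripper":1,"dx":0.014,"dy":-0.16,"dz":0.01,"yaw":0},{"gripper":1,"dx":0.021,"dy":-0.23,"dz":0.02,"yaw":0},{"gripper":1,"dx":0.028,"dy":-0.28,"dz":0.03,"yaw":0},{"gripper":1,"dx":0.032,"dy":-0.315,"dz":0.04,"yaw":0},{"gripper":1,"dx":0.035,"dy":-0.335,"dz":0.047,"yaw":0},{"gripper":1,"dx":0.035,"dy":-0.343,"dz":0.05,"yaw":0},{"gripper":1,"dx":0.035,"dy":-0.343,"dz":0.05,"yaw":0},{"gripper":1,"dx":0.035,"dy":-0.343,"dz":0.05,"yaw":0},{"gripper":1,"dx":0.035,"dy":-0.343,"dz":0.05,"yaw":0}]'
python3 - <<'E'
from h import *
np.set_printoptions(precision=4,suppress=True)
im=read_camera("scene");a=cv2.resize(im[130:270,250:420],None,fx=2.3,fy=2.3,interpolation=cv2.INTER_CUBIC)
im=read_camera("top");b=cv2.resize(im[160:300,270:440],None,fx=2.3,fy=2.3,interpolation=cv2.INTER_CUBIC)
cv2.imwrite("pics/s3.png",np.hstack([a,b]))
units((.457,-.243,.168),(.457,-.208,.168),(.457,-.278,.168));print(observe()["joint_pos"],observe()["force"])
E
```

```text
time: 10.65
ee_pos: [0.4612, -0.015, 0.1907]
tcp_rot: [177.7, -0.2, -175.7]
force: [0.5, -0.2, -3.8]
gripper_width: 0.203
finger_force: 39.6
time: 11.9
ee_pos: [0.4592, -0.1757, 0.1902]
tcp_rot: [177.7, -0.2, -175.7]
force: [-1.1, 0.5, -3.9]
gripper_width: 0.208
finger_force: 39.6
time: 13.15
ee_pos: [0.4573, -0.2429, 0.1776]
tcp_rot: [177.7, -0.2, -175.7]
force: [-0.6, 0.1, -3.2]
gripper_width: 0.202
finger_force: 39.6
t 13.25 tcp [ 0.4573 -0.243   0.1775] rot [ 177.6704   -0.205  -175.7156] gp [ 0.4573 -0.2427  0.1715]
(0.457, -0.243, 0.168) -> [ 0.001 -0.002  0.018]
(0.457, -0.208, 0.168) -> [-0.012  0.172  0.025]
(0.457, -0.278, 0.168) -> [ 0.014 -0.176  0.011]
[-29.0672  13.0234 -19.8609  58.568    1.8331 -33.3707] [-0.2043 -0.7283 -3.8073]
```

View pics/s3.png

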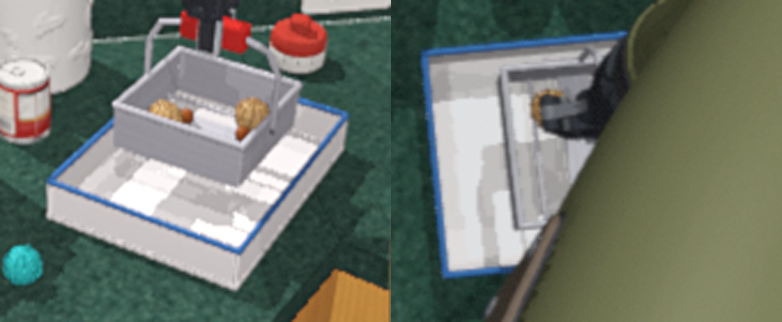

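```bash
python3 -m jog '[{"gripper":1,"dx":-0.013,"dy":0.18,"dz":0.017,"yaw":0},{"gripper":1,"dx":0,"dy":0,"dz":0.01,"yaw":0},{"gripper":1,"dx":0.013,"dy":-0.18,"dz":0.003,"yaw":0},{"gripper":1,"dx":0,"dy":0,"dz":0.01,"yaw":0},{"gripper":1,"dx":-0.013,"dy":0.18,"dz":0.017,"yaw":0},{"gripper":1,"dx":0,"dy":0,"dz":0.01,"yaw":0},{"gripper":1,"dx":0.013,"dy":-0.18,"dz":0.003,"yaw":0},{"gripper":1,"dx":0,"dy":0,"dz":0.01,"yaw":0},{"gripper":1,"dx":-0.013,"dy":0.18,"dz":0.017,"yaw":0},{"gripper":1,"dx":0,"dy":0,"dz":0.01,"yaw":0}]' && python3 -m jog '[{"gripper":1,"dx":0.013,"dy":-0.18,"dz":-0.007,"yaw":0},{"gripper":1,"dx":0,"dy":0,"dz":0,"yaw":0},{"gripper":1,"dx":-0.013,"dy":0.18,"dz":0.007,"yaw":0},{"gripper":1,"dx":0,"dy":0,"dz":0,"yaw":0},{"gripper":1,"dx":0.013,"dy":-0.18,"dz":-0.007,"yaw":0},{"gripper":1,"dx":0,"dy":0,"dz":0,"yaw":0},{"gripper":1,"dx":-0.013,"dy":0.18,"dz":0.007,"yaw":0},{"gripper":1,"dx":0,"dy":0,"dz":0,"yaw":0},{"gripper":1,"dx":0,"dy":0,"dz":0,"yaw":0},{"gripper":1,"dx":0,"dy":0,"dz":0,"yaw":0}]'
python3 - <<'E'
from h import *
np.set_printoptions(precision=4,suppress=True)
im=read_camera("scene");a=cv2.resize(im[130:270,250:420],None,fx=4,fy=4,interpolation=cv2.INTER_CUBIC)
cv2.imwrite("pics/s4.png",a)
print([(l["at"],l["score"]) for l in landmark_of("scene","hazelnut_1")])
units((.457,-.243,.168))
E
```

```text
time: 14.5
ee_pos: [0.457, -0.2391, 0.1754]
tcp_rot: [177.5, -0.2, -175.4]
force: [0.6, -1.1, -3.0]
gripper_width: 0.206
finger_force: 41.6
time: 15.75
ee_pos: [0.4571, -0.2429, 0.1754]
tcp_rot: [177.6, -0.2, -175.8]
force: [0.4, 0.5, -3.0]
gripper_width: 0.202
finger_force: 42.1
[]
t 15.85 tcp [ 0.457  -0.2427  0.1754] rot [ 177.6433   -0.2231 -175.7302] gp [ 0.457  -0.2425  0.1694]
(0.457, -0.243, 0.168) -> [ 0.    -0.003  0.007]
```

View pics/s4.png

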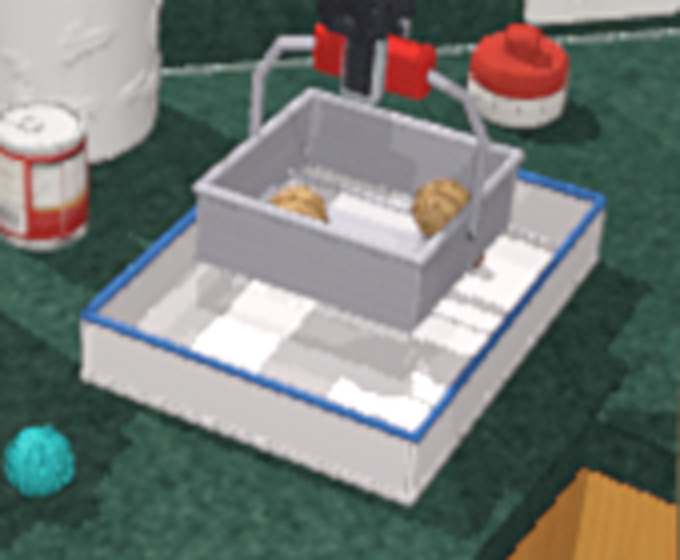

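```bash
python3 -m jog '[{"gripper":1,"dx":-0.013,"dy":0.19,"dz":0.007,"yaw":0},{"gripper":1,"dx":0,"dy":0,"dz":0,"yaw":0},{"gripper":1,"dx":0.013,"dy":-0.19,"dz":-0.007,"yaw":0},{"gripper":1,"dx":0,"dy":0,"dz":0,"yaw":0},{"gripper":1,"dx":-0.013,"dy":0.19,"dz":0.007,"yaw":0},{"gripper":1,"dx":0,"dy":0,"dz":0,"yaw":0},{"gripper":1,"dx":0.013,"dy":-0.19,"dz":-0.007,"yaw":0},{"gripper":1,"dx":0,"dy":0,"dz":0,"yaw":0},{"gripper":1,"dx":0,"dy":0,"dz":0,"yaw":0},{"gripper":1,"dx":0,"dy":0,"dz":0,"yaw":0}]'
python3 - <<'E'
from h import *
np.set_printoptions(precision=4,suppress=True)
im=read_camera("scene");a=cv2.resize(im[130:270,250:420],None,fx=2.3,fy=2.3,interpolation=cv2.INTER_CUBIC)
im=read_camera("wrist");b=cv2.resize(im,(392,322))[:322]
cv2.imwrite("pics/s5.png",np.hstack([a[:322],b]))
for c in("scene","wrist"):print(c,[(l["at"],l["score"]) for l in landmark_of(c,"hazelnut_1")])
units((.457,-.243,.168))
E
```

```text
time: 17.1
ee_pos: [0.4573, -0.2429, 0.1756]
tcp_rot: [177.7, -0.2, -175.7]
force: [0.6, -0.0, -3.9]
gripper_width: 0.205
finger_force: 42.2
scene []
wrist [([212.6, 252.6], 0.52)]
t 17.3 tcp [ 0.4573 -0.2433  0.1755] rot [ 177.6841   -0.2006 -175.7339] gp [ 0.4573 -0.243   0.1696]
(0.457, -0.243, 0.168) -> [ 0.002 -0.     0.008]
```

View pics/s5.png

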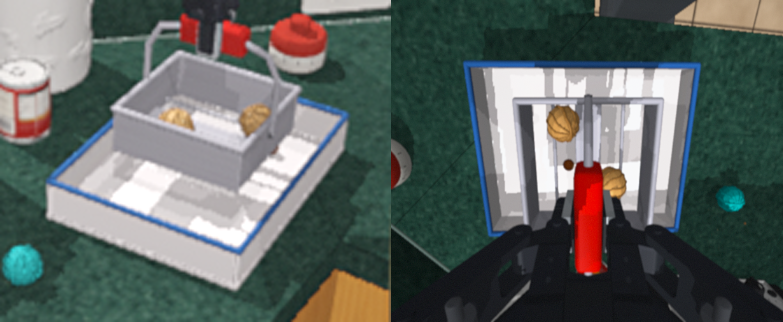

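Run:
```python
from h import *
np.set_printoptions(precision=4,suppress=True)
s=observe();ci=camera_info("wrist");K=np.array(ci["intrinsics"]);T=np.array(ci["T_tool_cam"])
R=Ro.from_euler("xyz",s["tcp_rot"],degrees=True).as_matrix()
def w(rc,z):
    d=R@T[:3,:3]@np.linalg.solve(K,[rc[1],rc[0],1.]);o=R@T[:3,3]+s["ee_pos"];return o+d*(z-o[2])/d[2]
sc=(130+150/2.3,250+275/2.3)
print("wrist tin",w((212.6,252.6),.012),"sieve",w((212.6,252.6),.066))
print("scene tin",atz("scene",sc,.012))
def px(p):
    i=camera_info("scene");return cv2.projectPoints(np.array([p],float),np.array(i["rvec"],float),np.array(i["tvec"],float),np.array(i["intrinsics"],float),None)[0].ravel()
print("wrist nut if tin, in scene px",px(w((212.6,252.6),.012)),"if sieve",px(w((212.6,252.6),.066)),"scene px",sc[::-1])
im=read_camera("wrist");cv2.imwrite("pics/w5.png",cv2.resize(im[110:310,150:410],None,fx=3,fy=3,interpolation=cv2.INTER_CUBIC))
```

```text
wrist tin [ 0.478  -0.2637  0.012 ] sieve [ 0.4595 -0.2619  0.066 ]
scene tin [ 0.418  -0.3176  0.012 ]
wrist nut if tin, in scene px [335.898  197.2232] if sieve [343.965  180.7567] scene px (369.5652173913044, 195.2173913043478)
```

View pics/w5.png

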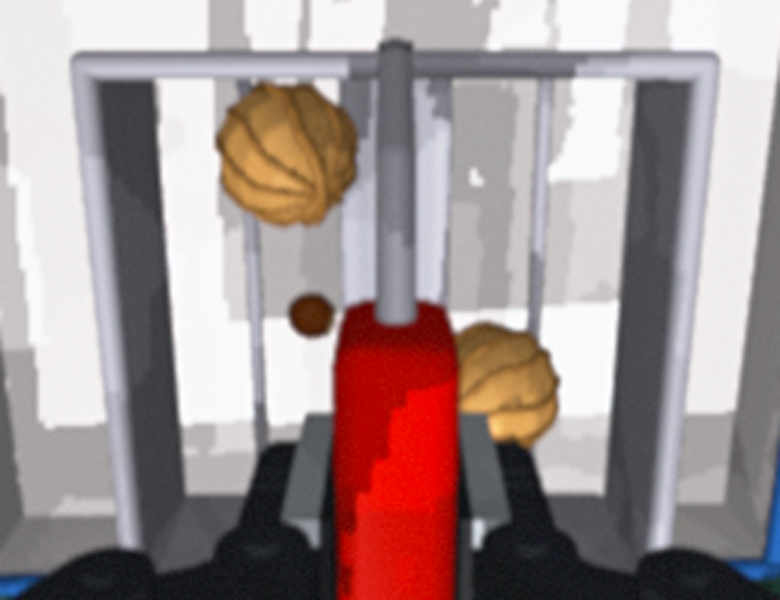

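Both hazelnuts are in the tin: one at about (0.478,-0.264), seen through a slot, and one at about (0.418,-0.318). The walnuts are still in the sieve. Next I'll carry it to the bare spot between the tin and the sieve's starting place.

```bash
python3 -m jog '[{"gripper":1,"dx":0,"dy":0,"dz":-0.02,"yaw":0},{"gripper":1,"dx":0.002,"dy":0.02,"dz":-0.035,"yaw":0},{"gripper":1,"dx":0.006,"dy":0.07,"dz":-0.04,"yaw":0},{"gripper":1,"dx":0.012,"dy":0.14,"dz":-0.04,"yaw":0},{"gripper":1,"dx":0.02,"dy":0.22,"dz":-0.04,"yaw":0},{"gripper":1,"dx":0.027,"dy":0.3,"dz":-0.04,"yaw":0},{"gripper":1,"dx":0.034,"dy":0.38,"dz":-0.04,"yaw":0},{"gripper":1,"dx":0.041,"dy":0.46,"dz":-0.04,"yaw":0},{"gripper":1,"dx":0.048,"dy":0.54,"dz":-0.04,"yaw":0},{"gripper":1,"dx":0.055,"dy":0.62,"dz":-0.04,"yaw":0}]' && python3 -m jog '[{"gripper":1,"dx":0.007,"dy":0.08,"dz":0,"yaw":0},{"gripper":1,"dx":0.014,"dy":0.16,"dz":0,"yaw":0},{"gripper":1,"dx":0.021,"dy":0.24,"dz":0,"yaw":0},{"gripper":1,"dx":0.028,"dy":0.32,"dz":0,"yaw":0},{"gripper":1,"dx":0.035,"dy":0.4,"dz":0,"yaw":0},{"gripper":1,"dx":0.042,"dy":0.48,"dz":0,"yaw":0},{"gripper":1,"dx":0.049,"dy":0.56,"dz":0,"yaw":0},{"gripper":1,"dx":0.056,"dy":0.64,"dz":0,"yaw":0},{"gripper":1,"dx":0.063,"dy":0.71,"dz":0,"yaw":0},{"gripper":1,"dx":0.068,"dy":0.76,"dz":0,"yaw":0}]' && python3 -m jog '[{"gripper":1,"dx":0.003,"dy":0.03,"dz":0,"yaw":0},{"gripper":1,"dx":0.005,"dy":0.045,"dz":0,"yaw":0},{"gripper":1,"dx":0.005,"dy":0.05,"dz":0,"yaw":0},{"gripper":1,"dx":0.005,"dy":0.05,"dz":0,"yaw":0},{"gripper":1,"dx":0.005,"dy":0.05,"dz":0,"yaw":0}]'
python3 - <<'E'
from h import *
np.set_printoptions(precision=4,suppress=True)
units((.41,.04,.135),(.41,.04,.119),(.41,.04,.115))
E
```

```text
time: 18.6
ee_pos: [0.4369, -0.1195, 0.1886]
tcp_rot: [177.7, -0.2, -175.7]
force: [0.7, 0.5, -2.8]
gripper_width: 0.208
finger_force: 42.2
time: 19.85
ee_pos: [0.4121, 0.0307, 0.1948]
tcp_rot: [177.7, -0.2, -175.7]
force: [-0.0, 0.0, -4.1]
gripper_width: 0.199
finger_force: 42.2
time: 20.48
ee_pos: [0.4106, 0.0395, 0.1952]
tcp_rot: [177.7, -0.2, -175.8]
force: [-0.3, -0.9, -2.6]
gripper_width: 0.209
finger_force: 42.2
t 20.475 tcp [0.4106 0.0395 0.1952] rot [ 177.6718   -0.2113 -175.753 ] gp [0.4105 0.0397 0.1892]
(0.41, 0.04, 0.135) -> [ 0.002 -0.009  0.271]
(0.41, 0.04, 0.119) -> [ 0.001 -0.013  0.351]
(0.41, 0.04, 0.115) -> [ 0.001 -0.014  0.371]
```

```bash
python3 -m jog '[{"gripper":1,"dx":0,"dy":-0.002,"dz":0.05,"yaw":0},{"gripper":1,"dx":0,"dy":-0.005,"dz":0.12,"yaw":0},{"gripper":1,"dx":0,"dy":-0.008,"dz":0.19,"yaw":0},{"gripper":1,"dx":0,"dy":-0.01,"dz":0.25,"yaw":0},{"gripper":1,"dx":0,"dy":-0.012,"dz":0.3,"yaw":0},{"gripper":1,"dx":0,"dy":-0.012,"dz":0.325,"yaw":0},{"gripper":1,"dx":0,"dy":-0.013,"dz":0.34,"yaw":0},{"gripper":1,"dx":0,"dy":-0.013,"dz":0.35,"yaw":0},{"gripper":1,"dx":0,"dy":-0.013,"dz":0.35,"yaw":0}]'
```

```text
time: 21.6
ee_pos: [0.4104, 0.0399, 0.1253]
tcp_rot: [177.7, -0.2, -175.7]
force: [-0.5, 0.5, -3.9]
gripper_width: 0.203
finger_force: 42.2
```

No contact yet, so I'll lower in 1 mm steps.

```bash
python3 -m jog '[{"gripper":1,"dx":0,"dy":0,"dz":0.005,"yaw":0},{"gripper":1,"dx":0,"dy":0,"dz":0.01,"yaw":0},{"gripper":1,"dx":0,"dy":0,"dz":0.01,"yaw":0}]' && python3 -m jog '[{"gripper":1,"dx":0,"dy":0,"dz":0.005,"yaw":0},{"gripper":1,"dx":0,"dy":0,"dz":0.01,"yaw":0},{"gripper":1,"dx":0,"dy":0,"dz":0.01,"yaw":0}]'
```

```text
time: 21.98
ee_pos: [0.4107, 0.0406, 0.1246]
tcp_rot: [177.6, -0.1, -175.7]
force: [-4.6, 1.8, 11.7]
gripper_width: 0.207
finger_force: 44.6
time: 22.35
ee_pos: [0.4108, 0.0416, 0.1239]
tcp_rot: [177.5, -0.1, -175.7]
force: [-11.0, 6.8, 28.0]
gripper_width: 0.2
finger_force: 49.7
```

```bash
python3 -m jog '[{"gripper":1,"dx":0,"dy":0,"dz":-0.005,"yaw":0},{"gripper":1,"dx":0,"dy":0,"dz":-0.008,"yaw":0},{"gripper":0.75,"dx":0,"dy":0,"dz":-0.008,"yaw":0},{"gripper":0.65,"dx":0,"dy":0,"dz":-0.008,"yaw":0},{"gripper":0.4,"dx":0,"dy":0,"dz":-0.008,"yaw":0},{"gripper":0.2,"dx":0,"dy":0,"dz":-0.008,"yaw":0},{"gripper":0.1,"dx":0,"dy":0,"dz":-0.008,"yaw":0},{"gripper":0,"dx":0,"dy":0,"dz":-0.008,"yaw":0},{"gripper":0,"dx":0,"dy":0,"dz":-0.008,"yaw":0}]'  && python3 -m jog '[{"gripper":0,"dx":0,"dy":0.004,"dz":-0.1,"yaw":0},{"gripper":0,"dx":0,"dy":0.008,"dz":-0.2,"yaw":0},{"gripper":0,"dx":0,"dy":0.016,"dz":-0.4,"yaw":0},{"gripper":0,"dx":0,"dy":0.024,"dz":-0.6,"yaw":0},{"gripper":0,"dx":0,"dy":0.028,"dz":-0.7,"yaw":0},{"gripper":0,"dx":0,"dy":0.028,"dz":-0.7,"yaw":0}]'
python3 - <<'E'
from h import *
a=read_camera("scene")[130:360,150:420];b=read_camera("wrist")
cv2.imwrite("pics/s6.png",np.hstack([cv2.resize(a,(400,341)),cv2.resize(b,(400,341))]))
for c in("scene","wrist"):
  for t in("hazelnut_1","walnut_1"):print(c,t,[(l["at"],l["score"]) for l in landmark_of(c,t)])
print(observe()["time"],observe()["gripper_width"])
E
```

```text
time: 23.48
ee_pos: [0.4102, 0.04, 0.1227]
tcp_rot: [177.7, -0.2, -175.7]
force: [0.4, -0.2, 0.4]
gripper_width: 1.0
finger_force: 0.0
time: 24.22
ee_pos: [0.4118, 0.04, 0.2642]
tcp_rot: [177.7, -0.0, -175.7]
force: [-0.5, -0.4, -0.3]
gripper_width: 1.001
finger_force: 0.0
scene hazelnut_1 [([192.9, 365.6], 0.58), ([196.7, 331.6], 0.58)]
scene walnut_1 [([287.0, 263.5], 0.74), ([280.8, 310.1], 0.47)]
wrist hazelnut_1 [([211.4, 27.6], 0.46)]
wrist walnut_1 [([249.9, 224.9], 0.96), ([192.9, 299.7], 0.72), ([142.2, 256.5], 0.59)]
24.525 1.003157613556439
```

View pics/s6.png

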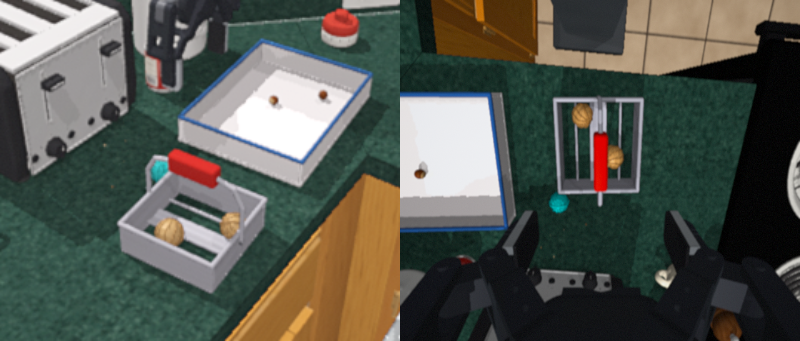

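The picture shows both hazelnuts in the tin (273,100 and 322,95) and both walnuts in the sieve. The sieve stands upright on bare worktop, clear of the tin and the turquoise ball, and the gripper is clear.

```bash
python3 -c "
from workcell import *
print(sign_off())"
```

```text
the job is handed in; nothing more can be done
None
```

The job is done and handed in at about 24.5 s: both hazelnuts are in the tin, both walnuts are still in the sieve, and the sieve is released upright beside the tin; it was carried with a constant tilt of about 2.3° after joint 6 hit its limit, and set-down contact peaked at about 31 N.

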